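Pin and clip the magnifier lamp's knuckle

TASK

Push the half-drawn pivot pin of the magnifier lamp all the way home through its knuckle, then take the spring clip from the wooden block and push it straight down over the groove at the pin's free end until it snaps on and sits fully home; stop pushing as soon as it has snapped, and let go of it. The knuckle rides on a spring and gives under the push: never force it down onto its stop. Leave the bowl, bottles and mortar undisturbed.

Things in the scene. Friction and masses are not known exactly. Their poses are not given: they have to be found in the camera images.
- lamp_foot: fixed steel foot of the magnifier lamp, 110 mm (its x) by 90 mm (its y) by 16 mm, with a 34 mm column. Origin: centre of its underside. The knuckle, a steel fork holding the pivot pin, stands above it. The lamp's thin arm leaves the fork towards the foot's +x (12 mm above the pin axis at x = 100 mm, 75 mm at x = 250 mm) and carries the round 116 mm lens at x = 305 mm
- fork (a point): centre of the fork on the pin axis, straight above the foot's origin, 112 mm above the counter while not pressed; axes parallel to the foot's. The pin axis runs along y. The fork's two cheeks are 36 mm wide (x) and reach 13 mm above the pin axis; their outer faces lie at y = -22 and +22 mm
- knuckle (a joint): how far the sprung knuckle (fork, pin and lamp arm) is pressed down, in m: 0 at rest, hard stop at 0.016; past 0.014 counts as forced onto its stop, and past 0.010 with the clip already snapped home as pushing on after the snap. Damped; it resists with about 1 N at first, then 1.2 N more per mm. A clip pushed on square normally snaps before it has sunk 12 mm
- pin (a joint): how far the pivot pin is pushed in along the foot's +y, in m: 0 is drawn 30 mm out, 0.030 is home (its head against the fork's cheek). Stiff sliding fit, about 3 N of friction; it stays where it is left
- pin_groove (a point): middle of the groove near the pin's free end, on the pin axis; axes parallel to the foot's (y along the pin to the free end). The pin is 12 mm thick; the groove is 14 mm long (y) and 8 mm in diameter, then comes a 6 mm end land of 12 mm. With the pin home the groove lies just outside the +y cheek, its middle at y = 29.5 mm from the point fork
- pin_head (a point): centre of the flat outer face of the pin's 20 mm round head, at the other end, 57.5 mm from pin_groove towards -y. Push here, towards +y
- clip: hairpin clip of spring steel, 66 mm tall, 36 mm wide, about 70 g: crossbar with a black pull tab on top, two legs below that bulge inwards, then flare. Origin: centre of the pocket between crossbar and bulges (on the pin axis when home). z up to the tab, x across the legs, y through its thickness (legs 8 mm, crossbar 9 mm). Crossbar z = 4 to 12 mm, bulges z = -3.5 mm, leg tips z = -21.5 mm
- clip_tab (a point): grip point on the pull tab, 36 mm above the clip's origin. The tab is 10 mm thick (y), 20 mm wide (x) and reaches from z = 12 to 44 mm above that origin. The legs' entry is 24 mm wide at the tips, 4 mm at the bulges. The clip goes over the groove with some 8 to 14 N (more if pushed off centre, felt as force along x); the push force rises, then drops as it snaps. Either way round will do
- clip_block: fixed wooden block 70 mm (its x) by 50 mm (its y) by 34 mm high, with a slot 34 by 13 mm along its x in which the clip stands loose, tab up, crossbar resting on the block. Origin: centre of its underside; the clip's origin starts 30 mm above it, axes parallel
- brass_bowl: loose brass bowl, 110 mm across, 50 mm high, origin at the centre of its underside; leave alone
- bottle_a: loose green glass bottle, 54 mm across, 105 mm high, origin at the centre of its underside; leave alone
- bottle_b: loose green glass bottle, 48 mm across, 90 mm high, origin at the centre of its underside; leave alone
- mortar: loose white porcelain mortar, 90 mm across, 60 mm high, origin at the centre of its underside; leave alone

How it is judged:
By the outcome, as a careful person would: the job done as asked, in the order asked, and still so for the second after the job is handed in, with the robot touching nothing.
It also fails if it takes over 67 s, if anything falls off the work surface, if the arm or the gripper's body presses on something with over 40 N, if the wrist force passes 120 N, or if a joint passes its speed limit or range.

ROBOT

A 6-joint arm with a two-finger parallel gripper is mounted at the origin on the work surface. World frame = base frame: x ahead of the robot, y to its left, z up, the work surface at z = 0. Lengths are in mm, angles in degrees, forces in N, time in s.
With the tool pointing down it reaches from about 400 to 825 mm from the base axis. Payload 7 kg.
Tool frame: the origin (TCP) lies midway between the tips of the shut fingers; the grasp point (between the pads) lies 19 mm behind it; z points along the fingers, y is the line along which they close (so a half turn about z gives the same grasp; the last joint's range is limited). The gripper opens to 88 mm and grips with 3 to 60 N. Pads are 19 mm wide; open, the fingers measure 130 mm over their backs; the gripper's body (78 mm by 193 mm) begins 47 mm behind the grasp point.
Start: joints at [-59.467, 20.546, 0.682, 0, -70.136, -16.507], TCP at [163.569, -654.859, 226.561] pointing down, gripper open.
Joint ranges: [-176.03, 176.03], [-82.01, 121.73], [-58.28, 71.71], [-173.87, 95.51], [-174.79, -0.11], [-173.66, 173.66]. Speed limits (degrees/s): [136.94, 136.94, 172.46, 180, 180, 180].

INTERFACE

Orientations are given as [roll, pitch, yaw] about the fixed x, y, z axes, in that order (R = Rz(yaw) Ry(pitch) Rx(roll)).
In Python, from rig import sensors, optics, ticket gives the robot as it stands. The module is installed in compiled form; this text tells all that it offers.
- The arm moves only by the tool move_arm, never from a script. Its argument "commands" is a list of rows, each an object of numbers: "fingers": the finger opening in m, from 0 to 0.0876; "tx", "ty", "tz": the shift along the world's x, y, z in m; "twist": the turn about the world's z in rad. In form: [{"fingers": .., "tx": .., "ty": .., "tz": .., "twist": ..}, ...]. A call has 1 to 5 rows; each row is the pose to reach, as a shift and turn from the pose commanded when the call began; what a row does not reach only later rows make up. A row lasts 1/12 s, in which the tool goes at most 41.7 mm and 7.16 degrees, less where a joint would pass 70% of its speed; a pose out of reach is approached as far as the arm can. A call with a gripper value outside its range is refused whole. The fingers move at their own pace and stop on an object; "force" is the grip in N (left out, the last holds). Time passes only in rows, so rows that repeat a pose let the fingers close. It gives the time, the measured TCP pose, the force, the opening and the grip force at its end, in the units of the state.
- sensors.state(): the state, without advancing time (a new reading comes with each control period).
- optics.capture(name): name is "scene" or "top"; returns a dict with "img" (384x512x3 uint8, red, green, blue), "depth" (384x512 float32, mm along the optical axis (not along the pixel's ray), 0 where there is no reading), "vertical_fov" (degrees; the focal length in pixels is half the picture's height over the tangent of half this angle, whatever the lens; pixels are square), "cx", "cy" (the principal point, pixels), "R" (3x3) and "t" (3): a world point X has camera coordinates R X + t. Camera axes: x right, y down, z forward; pixel columns grow to the right and rows downward; lengths in mm; the calibration is good to about 2 mm. A picture is of the moment at which its call begins.
- ticket.sign_off(): hands the job in; it is judged then, once.
The state is a dict: "time_s": time; "joint_pos": joint angles; "joint_velocities": joint speeds; "tau": joint torques, N m; "tcp_pos": TCP position; "tool_rot": TCP orientation; "wrist_force": force on the tool from outside, world axes, zero at the start; "ft_torque": the same for the moment, N m; "width": finger opening in mm; "gripper_force": force on a finger pad.
Only numpy, scipy, OpenCV 4.12 (cv2) and the standard library are available. Lean on these libraries where they do the work, as an engineer would, in place of code of your own. Each camera call takes 0.05 s, during which the arm holds its last target. There are 200 camera calls.

## Working session

There is one attempt and no reset: what is moved stays moved. The work goes in short steps, Python scripts to look and compute and a tool call to move; the robot and the scene stay as the last step left them, time stands still between calls to the robot, and variables do not carry over. Pictures are saved under pics/ and viewed, at most 10 in all, crops included, and the job is handed in when it is done.

Besides the shell and the picture viewer there is one more tool, called after "Request:" as name(argument=value, ...) on one line, values as JSON. move_arm: Moves the arm, as the interface text tells. Its arguments: {"type":"object","properties":{"commands":{"type":"array","items":{"type":"object","properties":{"fingers":{"type":"number"},"tx":{"type":"number"},"ty":{"type":"number"},"tz":{"type":"number"},"twist":{"type":"number"}}}},"force":{"type":"number"}},"required":["commands"]}

```bash
mkdir -p pics; cat > h.py <<'E'
import numpy as np, cv2
from rig import sensors, optics, ticket
def cap(n):
    c=optics.capture(n); c['f']=c['img'].shape[0]/2/np.tan(np.radians(c['vertical_fov']/2)); c['R']=np.array(c['R']);c['t']=np.array(c['t']); return c
def save(c,name,box=None,s=1):
    im=c['img'][:,:,::-1]
    if box: im=im[box[1]:box[3],box[0]:box[2]]
    cv2.imwrite('pics/'+name,cv2.resize(im,None,fx=s,fy=s,interpolation=cv2.INTER_CUBIC))
def cloud(c):
    v,u=np.mgrid[0:384,0:512]; d=c['depth'].astype(float)
    P=np.stack([(u-c['cx'])/c['f']*d,(v-c['cy'])/c['f']*d,d],-1)
    return (P-c['t'])@c['R']
def onplane(c,u,v,z):
    r=c['R'].T@np.array([(u-c['cx'])/c['f'],(v-c['cy'])/c['f'],1]); o=-c['R'].T@c['t']
    return o+r*(z-o[2])/r[2]
def proj(c,X):
    q=c['R']@np.array(X)+c['t']; return q[0]/q[2]*c['f']+c['cx'],q[1]/q[2]*c['f']+c['cy']
E
python3 - <<'E'
from h import *
a=cap('scene');b=cap('top');save(a,'s0.png',None,1.5);save(b,'t0.png',None,1.5)
for c in(a,b): print(c['f'],c['cx'],c['cy'],-c['R'].T@c['t'],c['R'].round(3).tolist(),(c['depth']>0).mean())
print(sensors.state())
E
```

```text
469.9721829525267 253.88146043893144 199.12136428727518 [1020.48048841 -752.21921698  799.76610505] [[0.84, 0.543, 0.01], [0.347, -0.522, -0.779], [-0.418, 0.658, -0.626]] 0.9960683186848959
402.33786875611906 263.87217430959805 192.0645878333227 [ 361.19181726  -10.81480023 1076.86661752] [[0.004, -1.0, -0.004], [-0.985, -0.004, -0.17], [0.17, 0.004, -0.985]] 0.9960428873697916
{'time_s': 0.1, 'joint_pos': array([-5.94674112e+01,  2.05855549e+01,  6.40077383e-01, -1.71379826e-02,
       -7.01343599e+01, -1.65072626e+01]), 'joint_velocities': array([ 0.12858731, -0.11128455,  0.12796466,  0.08528719,  0.02342249,
       -0.08158434]), 'tau': array([-3.71267713e-03, -5.84160876e+01,  2.93748611e+01,  7.01564535e+00,
        1.01643149e-02, -7.41978715e-05]), 'tcp_pos': array([ 163.4649519 , -654.47645551,  225.74630478]), 'tool_rot': array([ 1.79918875e+02, -7.23895627e-03, -1.65980504e+02]), 'wrist_force': array([0.06091199, 0.28368089, 1.08619952]), 'ft_torque': array([-0.02878314,  0.02978985,  0.0219976 ]), 'gripper_force': 0.0, 'width': 87.6727768784871}
```

View pics/s0.png

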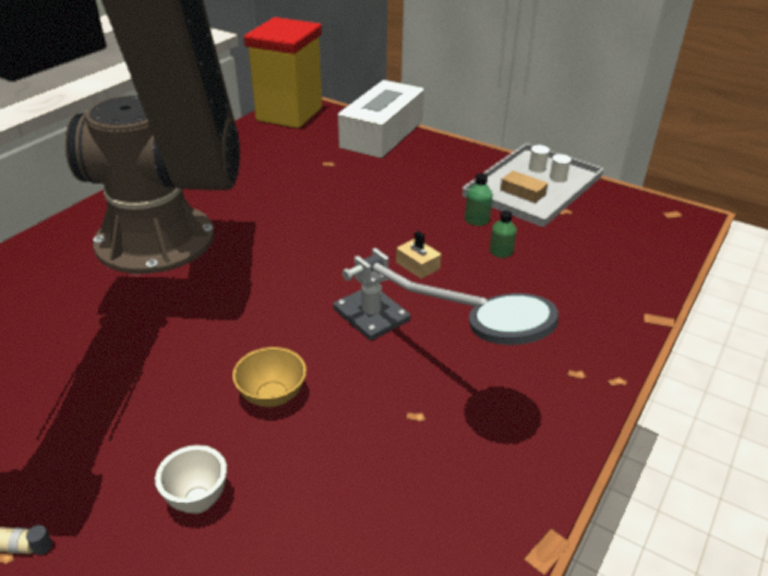

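View pics/t0.png

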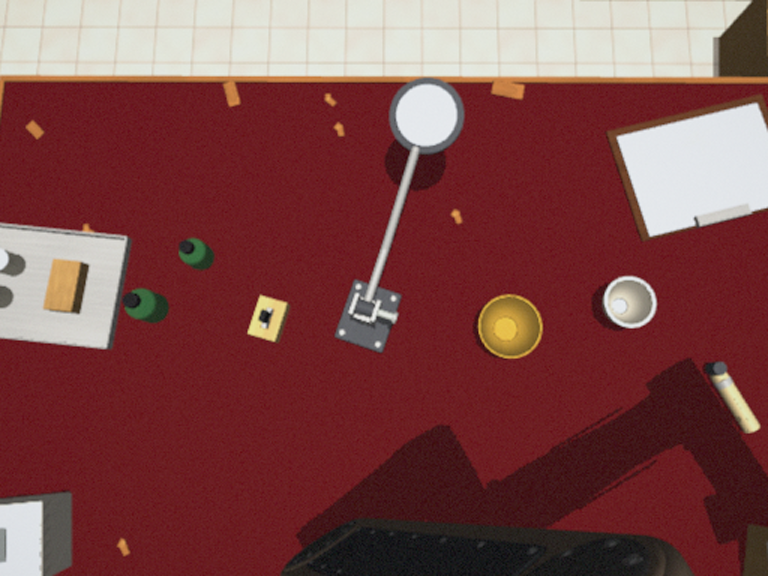

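The scene view shows the lamp foot at about (372,310), the block with the clip at (418,255), and the bowl and mortar at (270,378) and (192,480). In the top view the foot is at (369,315), the pin head sticks out right (towards -y) at (392,316), the block is at (268,318), and the arm with lens runs up to (427,115).

```bash
python3 - <<'E'
from h import *
a=cap('scene');b=cap('top')
for n,c in(('scene',a),('top',b)):
    P=cloud(c); 
    tab=(P[...,2]>-10)&(P[...,2]<5)
    print(n,'table z',np.median(P[tab][:,2]))
    hsv=cv2.cvtColor(c['img'],cv2.COLOR_RGB2HSV)
    z=P[...,2]
    def near(x,y,r): return np.hypot(P[...,0]-x,P[...,1]-y)<r
    X0=onplane(b,246,211,16); B0=onplane(b,179,212,34)
    m=near(X0[0],X0[1],85)&(z>10)&(z<22)&(hsv[...,1]<90)
    q=P[m][:,:2]; r=cv2.minAreaRect(q.astype(np.float32)); print('foot',m.sum(),r,q.mean(0))
    m=near(B0[0],B0[1],60)&(z>28)&(z<39); q=P[m][:,:2]; r=cv2.minAreaRect(q.astype(np.float32)); print('block',m.sum(),r)
    m=near(B0[0],B0[1],60)&(z>52); q=P[m]; print('tab',m.sum(),q.mean(0),q.max(0),q.min(0)); print(cv2.minAreaRect(q[:,:2].astype(np.float32)))
    m=near(X0[0],X0[1],90)&(z>95); q=P[m]; print('fork',m.sum(),q.min(0),q.max(0))
    # saturation image contour for block (yellow) & tab (black)
    np.save(n+'P.npy',P)
save(b,'t1.png',(150,170,300,250),5); save(a,'s1.png',(200,140,320,235),6)
E
```

```text
scene table z -2.092163691096295
foot 737 ((495.1936340332031, 39.71260070800781), (92.47045135498047, 111.0208740234375), 71.1221694946289) [502.2316279  29.8953467]
block 228 ((488.06695556640625, 215.04510498046875), (55.79828643798828, 73.59766387939453), 72.64085388183594)
tab 55 [489.48489576 211.27693898  64.2102013 ] [499.93618197 220.14482217  73.45168262] [477.32186011 204.177838    52.06885321]
((488.33935546875, 212.03994750976562), (14.47242546081543, 22.993661880493164), 68.86903381347656)
fork 438 [470.21296381 -12.63087286  95.23094894] [579.46974483  66.00969521 127.08303044]
top table z -0.1970409690197159
foot 933 ((495.3887939453125, 44.83831024169922), (89.56640625, 108.84593200683594), 71.43397521972656) [488.58397929  44.8686511 ]
block 440 ((487.3652648925781, 219.08206176757812), (50.72450637817383, 69.89320373535156), 73.61845397949219)
tab 47 [486.37747928 217.31541577  69.71043935] [495.47479328 224.25220188  77.93256517] [477.00638589 211.27185037  52.40949605]
((486.5827941894531, 218.48675537109375), (10.739444732666016, 19.04461669921875), 76.75294494628906)
fork 487 [469.67062047  -7.10830167  99.67886256] [580.27066244  69.24962431 129.90588863]
```

View pics/t1.png

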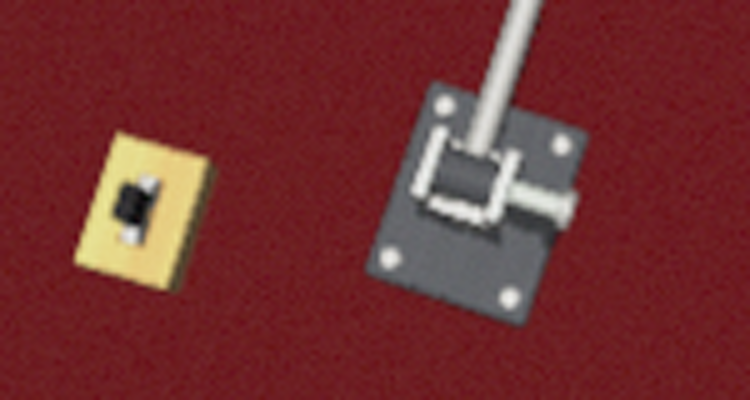

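View pics/s1.png

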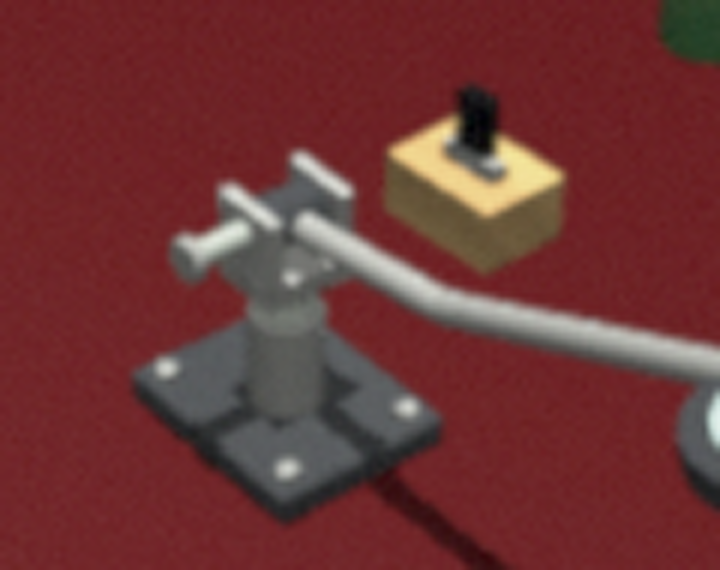

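The crops show the pin head at (570,208) in the top crop, drawn out to the right, and at (185,252) in the scene crop. The clip tab stands in its slot at (135,200). The two cameras agree on a foot centre near (495,42) with yaw about -18.7°, and a block at (488,217) with yaw about -17°. I'll move to a pre-push position with the fingers shut.

Request:
move_arm(commands=[{"fingers":0,"tx":0.09,"ty":0.18,"tz":0,"twist":-0.57},{"fingers":0,"tx":0.09,"ty":0.18,"tz":0,"twist":-0.57},{"fingers":0,"tx":0.09,"ty":0.18,"tz":0,"twist":-0.57},{"fingers":0,"tx":0.09,"ty":0.18,"tz":0,"twist":-0.57},{"fingers":0,"tx":0.09,"ty":0.18,"tz":0,"twist":-0.57}], force=50)

```text
time_s: 0.62
tcp_pos: [253.8, -473.3, 226.3]
tool_rot: [180.0, -0.0, 161.0]
wrist_force: [1.1, -0.0, 1.2]
width: 59.2
gripper_force: 0.0
```

Request:
move_arm(commands=[{"fingers":0,"tx":0.09,"ty":0.18,"tz":0,"twist":0},{"fingers":0,"tx":0.09,"ty":0.18,"tz":0,"twist":0},{"fingers":0,"tx":0.09,"ty":0.18,"tz":0,"twist":0},{"fingers":0,"tx":0.09,"ty":0.18,"tz":0,"twist":0},{"fingers":0,"tx":0.09,"ty":0.18,"tz":0,"twist":0}])

```text
time_s: 1.03
tcp_pos: [344.0, -292.6, 226.8]
tool_rot: [180.0, 0.0, 161.4]
wrist_force: [0.5, -0.3, -0.2]
width: 26.1
gripper_force: 0.0
```

Request:
move_arm(commands=[{"fingers":0,"tx":0.09,"ty":0.18,"tz":0,"twist":0},{"fingers":0,"tx":0.09,"ty":0.18,"tz":0,"twist":0},{"fingers":0,"tx":0.09,"ty":0.18,"tz":0,"twist":0},{"fingers":0,"tx":0.09,"ty":0.18,"tz":0,"twist":0},{"fingers":0,"tx":0.09,"ty":0.18,"tz":0,"twist":0}])

```text
time_s: 1.45
tcp_pos: [434.3, -112.4, 227.0]
tool_rot: [180.0, 0.1, 161.4]
wrist_force: [1.0, -0.9, 0.8]
width: 0.9
gripper_force: 0.0
```

Request:
move_arm(commands=[{"fingers":0,"tx":0.025,"ty":0.05,"tz":-0.03,"twist":0},{"fingers":0,"tx":0.025,"ty":0.05,"tz":-0.07,"twist":0},{"fingers":0,"tx":0.025,"ty":0.05,"tz":-0.11,"twist":0},{"fingers":0,"tx":0.025,"ty":0.05,"tz":-0.122,"twist":0},{"fingers":0,"tx":0.025,"ty":0.05,"tz":-0.122,"twist":0}])

```text
time_s: 1.87
tcp_pos: [455.2, -64.8, 100.1]
tool_rot: [-179.8, -0.4, 161.4]
wrist_force: [-1.2, 0.0, 0.6]
width: 0.4
gripper_force: 0.0
```

```bash
python3 - <<'E'
from h import *
a=cap('scene');b=cap('top')
save(b,'t2.png',(180,160,310,260),6); save(a,'s2.png',(190,120,320,220),6)
for c in(a,b): print(proj(c,sensors.state()['tcp_pos']),proj(c,[476.4,-12.9,112]))
E
```

```text
(np.float64(209.69722084975479), np.float64(194.18094667018454)) (np.float64(228.376323005278), np.float64(183.33627857272006))
(np.float64(287.8960682812208), np.float64(220.94927852045902)) (np.float64(266.40315194566324), np.float64(213.16326638733787))
```

View pics/s2.png

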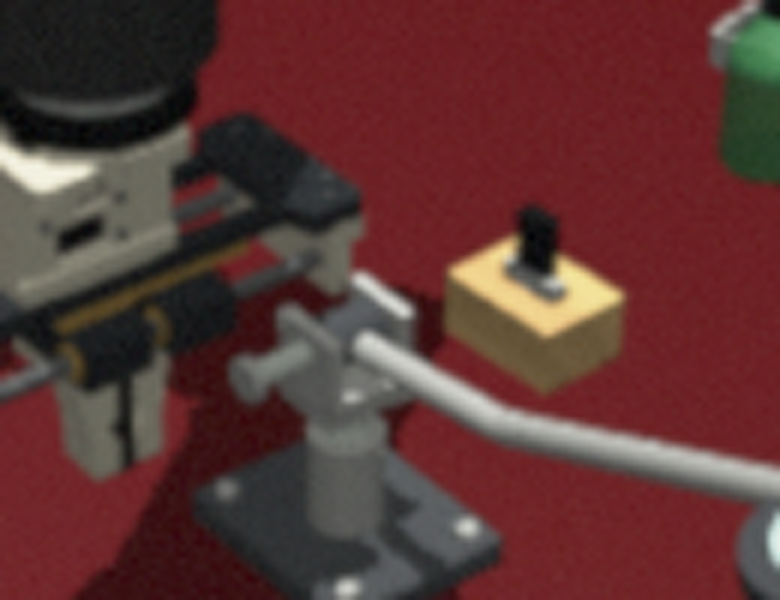

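The fingertips show at (118,470), to the left of the pin head at (243,378), and at head height. I'll close in along the foot's +y.

Request:
move_arm(commands=[{"fingers":0,"tx":0.006,"ty":0.012,"tz":0,"twist":0},{"fingers":0,"tx":0.0115,"ty":0.023,"tz":0,"twist":0},{"fingers":0,"tx":0.013,"ty":0.027,"tz":0,"twist":0},{"fingers":0,"tx":0.014,"ty":0.03,"tz":0,"twist":0},{"fingers":0,"tx":0.015,"ty":0.033,"tz":0,"twist":0}])

```text
time_s: 2.38
tcp_pos: [474.1, -31.3, 105.3]
tool_rot: [180.0, 0.1, 161.4]
wrist_force: [0.3, 0.5, 0.2]
width: 0.8
gripper_force: 0.0
```

Request:
move_arm(commands=[{"fingers":0,"tx":0.0013,"ty":0.0038,"tz":0,"twist":0},{"fingers":0,"tx":0.0026,"ty":0.0076,"tz":0,"twist":0},{"fingers":0,"tx":0.0039,"ty":0.0114,"tz":0,"twist":0},{"fingers":0,"tx":0.0051,"ty":0.0152,"tz":0,"twist":0},{"fingers":0,"tx":0.0051,"ty":0.0152,"tz":0,"twist":0}])

```text
time_s: 2.8
tcp_pos: [478.7, -16.4, 104.5]
tool_rot: [-180.0, -0.0, 161.4]
wrist_force: [1.1, -1.4, 0.8]
width: 0.4
gripper_force: 0.4
```

Request:
move_arm(commands=[{"fingers":0,"tx":0.001,"ty":0.003,"tz":0,"twist":0},{"fingers":0,"tx":0.0016,"ty":0.0047,"tz":0,"twist":0},{"fingers":0,"tx":0.0022,"ty":0.0065,"tz":0,"twist":0},{"fingers":0,"tx":0.0026,"ty":0.0075,"tz":0,"twist":0}])

```text
time_s: 3.13
tcp_pos: [481.1, -9.1, 104.4]
tool_rot: [-180.0, -0.0, 161.4]
wrist_force: [-0.3, -3.2, 0.9]
width: 0.4
gripper_force: 1.6
```

```bash
python3 - <<'E'
from h import *
a=cap('scene');save(a,'s3.png',(190,120,320,220),6)
E
```

```text
(no output)
```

View pics/s3.png

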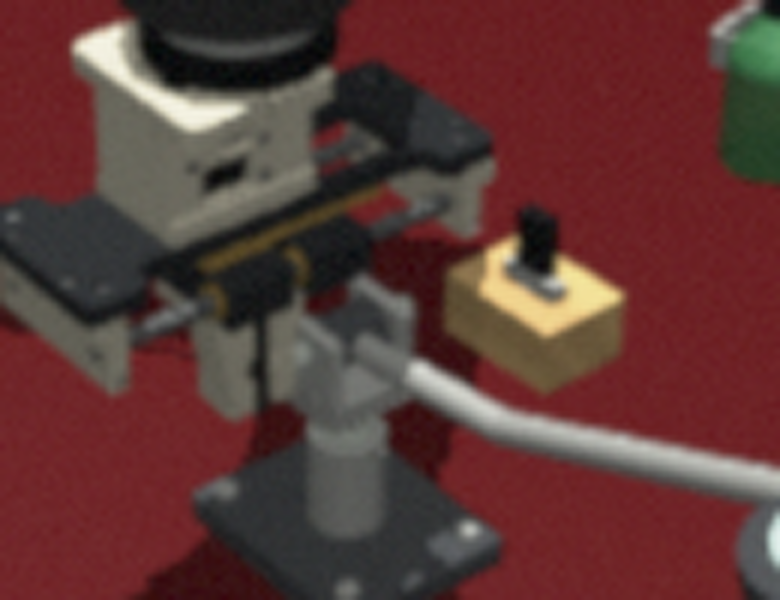

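The finger is against the head at about (300,350), close to the near cheek, and the pin is sliding at about 3 N. I'll go on in small steps until it seats.

Request:
move_arm(commands=[{"fingers":0,"tx":0.0006,"ty":0.0019,"tz":0,"twist":0},{"fingers":0,"tx":0.0013,"ty":0.0038,"tz":0,"twist":0},{"fingers":0,"tx":0.0013,"ty":0.0038,"tz":0,"twist":0}])

```text
time_s: 3.43
tcp_pos: [482.5, -5.1, 104.5]
tool_rot: [-180.0, -0.0, 161.4]
wrist_force: [-0.9, -1.5, 0.1]
width: 0.2
gripper_force: 1.1
```

Request:
move_arm(commands=[{"fingers":0,"tx":0.0006,"ty":0.0019,"tz":0,"twist":0},{"fingers":0,"tx":0.0006,"ty":0.0019,"tz":0,"twist":0}])

```text
time_s: 3.6
tcp_pos: [483.1, -3.2, 104.5]
tool_rot: [180.0, -0.0, 161.4]
wrist_force: [-1.8, -1.8, 0.7]
width: 0.5
gripper_force: 1.0
```

Request:
move_arm(commands=[{"fingers":0,"tx":0.0006,"ty":0.0019,"tz":0,"twist":0},{"fingers":0,"tx":0.0006,"ty":0.0019,"tz":0,"twist":0}])

```text
time_s: 3.77
tcp_pos: [483.8, -1.3, 104.5]
tool_rot: [180.0, -0.0, 161.4]
wrist_force: [-1.8, -1.2, 0.4]
width: 0.3
gripper_force: 1.1
```

Request:
move_arm(commands=[{"fingers":0,"tx":0.0006,"ty":0.0019,"tz":0,"twist":0},{"fingers":0,"tx":0.0006,"ty":0.0019,"tz":0,"twist":0}])

```text
time_s: 3.93
tcp_pos: [484.1, 0.0, 104.5]
tool_rot: [-179.9, -0.0, 161.4]
wrist_force: [-0.3, -5.8, 0.8]
width: 0.4
gripper_force: 2.6
```

Request:
move_arm(commands=[{"fingers":0,"tx":0.0006,"ty":0.0019,"tz":0,"twist":0},{"fingers":0,"tx":0.0006,"ty":0.0019,"tz":0,"twist":0}])

```text
time_s: 4.1
tcp_pos: [484.0, 0.2, 104.4]
tool_rot: [-179.8, -0.1, 161.4]
wrist_force: [-0.4, -14.3, 0.9]
width: 0.4
gripper_force: 6.9
```

The pin is seated: the force climbed to 14 N and the tool stopped advancing. I'll back off, rise and measure the groove.

Request:
move_arm(commands=[{"fingers":0,"tx":-0.01,"ty":-0.029,"tz":0,"twist":0},{"fingers":0,"tx":-0.01,"ty":-0.029,"tz":0.01,"twist":0},{"fingers":0.05,"tx":-0.01,"ty":-0.029,"tz":0.05,"twist":0},{"fingers":0.05,"tx":-0.01,"ty":-0.039,"tz":0.09,"twist":0},{"fingers":0.05,"tx":-0.03,"ty":-0.059,"tz":0.12,"twist":0}])

```text
time_s: 4.52
tcp_pos: [458.6, -55.7, 227.8]
tool_rot: [179.9, 0.2, 161.5]
wrist_force: [2.3, 0.2, 0.7]
width: 15.3
gripper_force: 0.0
```

```bash
python3 - <<'E'
from h import *
a=cap('scene');b=cap('top')
sa=cv2.resize(a['img'][140:220,220:320,::-1],(600,480),interpolation=cv2.INTER_CUBIC)
cv2.imwrite('pics/s4.png',sa)
cv2.imwrite('pics/t4.png',cv2.resize(b['img'][170:250,160:290,::-1],(780,480),interpolation=cv2.INTER_CUBIC))
print(sensors.state()['tcp_pos'])
E
```

```text
[456.80696023 -57.28559527 230.19449622]
```

View pics/t4.png

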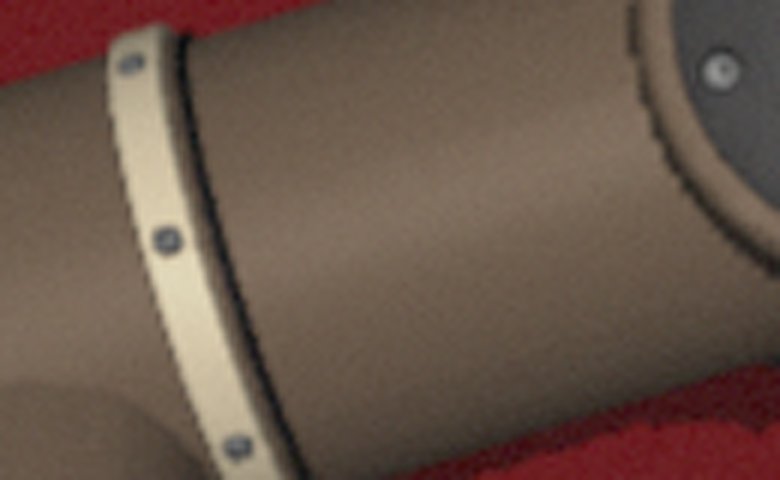

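View pics/s4.png

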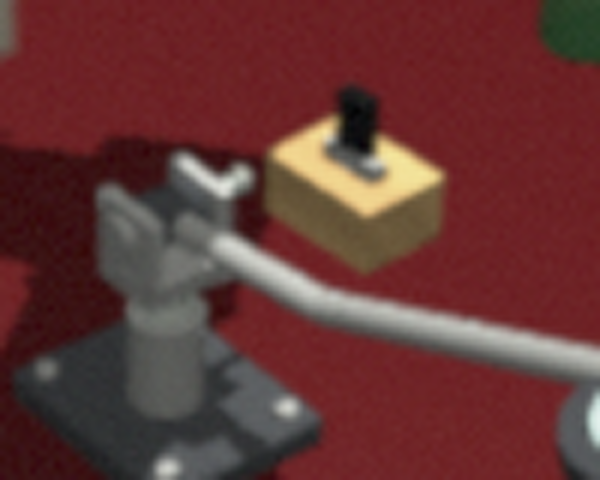

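View t4 is fully covered by the arm. View s4 shows the pin home: there is no head sticking out on the near side at (120,225), and the free end pokes out past the far cheek at (240,177). The clip is undisturbed at (355,130). The rest I'll measure numerically from the earlier clouds.

```bash
python3 - <<'E'
from h import *
a=cap('scene');b=cap('top')
for n,c in(('scene',a),('top',b)):
    P=np.load(n+'P.npy'); z=P[...,2]; off={'scene':-2.1,'top':-.2}[n]
    d=lambda x,y:np.hypot(P[...,0]-x,P[...,1]-y)
    def ray(m,h): 
        v,u=np.nonzero(m); return np.array([onplane(c,x,y,h)[:2] for x,y in zip(u,v)])
    F=d(495,42)
    m=(F<40)&(z-off>121)&(z-off<132); q=ray(m,125); print(n,'cheektops',m.sum(),np.median(z[m]),cv2.minAreaRect(q.astype(np.float32)))
    loc=(q-[495,42])@np.array([[.947,.321],[-.321,.947]])
    print(np.c_[loc,z[m]].round(0).astype(int).tolist() if n=='top' else '')
    m=(d(488,217)<40)&(z-off>66); q=ray(m,74); print('tab',m.sum(),np.median(z[m]),q.mean(0),cv2.minAreaRect(q.astype(np.float32)))
    m=(F<85)&(z-off>10)&(z-off<22);q=ray(m,16);print('foot',cv2.minAreaRect(q.astype(np.float32)))
    m=(d(488,217)<60)&(z-off>28)&(z-off<39);q=ray(m,34);print('block',cv2.minAreaRect(q.astype(np.float32)))
e=np.array([495.3,42])+42.5*np.array([.321,.947])
print('pin end pred',proj(a,[*e,112]))
P=cloud(a); m=(np.hypot(P[...,0]-e[0],P[...,1]-e[1])<25)&(P[...,2]>95)
print(np.c_[P[m].round(0),np.argwhere(m)[:,::-1]].astype(int).tolist())
E
```

```text
scene cheektops 114 121.39845924576107 ((499.3221435546875, 34.43138885498047), (54.356895446777344, 58.331321716308594), 27.685789108276367)

tab 32 69.77446631036608 [492.3604719 205.6153188] ((492.1300964355469, 205.69407653808594), (14.976802825927734, 29.7204647064209), 60.58555221557617)
foot ((498.49261474609375, 34.64148712158203), (92.46595764160156, 112.2708511352539), 71.70642852783203)
block ((490.5162658691406, 207.63455200195312), (56.95231246948242, 75.4487533569336), 73.93827819824219)
top cheektops 173 123.44227588115108 ((503.65032958984375, 37.23398208618164), (52.354373931884766, 56.385650634765625), 71.75041961669922)
[[36, 6, 121], [36, 4, 121], [37, 2, 123], [38, -1, 122], [34, 3, 124], [36, -2, 122], [30, 7, 121], [29, 1, 122], [30, -1, 122], [31, -3, 121], [17, 22, 125], [14, 24, 125], [15, 22, 125], [16, 19, 123], [21, 4, 122], [12, 23, 125], [12, 21, 122], [13, 19, 126], [9, 22, 125], [10, 20, 125], [11, 18, 124], [17, 0, 121], [6, 24, 122], [7, 21, 122], [8, 19, 126], [4, 23, 127], [5, 21, 123], [6, 18, 125], [6, 16, 123], [17, -13, 123], [1, 24, 126], [2,
[... 2386 characters left out ...]
ock ((487.10809326171875, 218.2637939453125), (51.13923645019531, 70.0440673828125), 74.03978729248047)
pin end pred (np.float64(260.5294551101743), np.float64(168.8859149589025))
[[498, 64, 121, 253, 168], [504, 82, 113, 259, 168], [509, 79, 116, 260, 168], [501, 59, 122, 253, 169], [504, 59, 124, 254, 169], [505, 77, 113, 258, 169], [511, 72, 118, 259, 169], [511, 77, 116, 260, 169], [502, 71, 112, 256, 170], [507, 68, 116, 257, 170], [505, 76, 111, 258, 170], [509, 76, 112, 259, 170], [513, 74, 115, 260, 170], [513, 78, 113, 261, 170], [509, 71, 112, 258, 171], [508, 77, 108, 259, 171], [513, 74, 112, 260, 171], [513, 78, 109, 261, 171], [509, 74, 107, 259, 172], [511, 76, 107, 260, 172]]
```

Request:
move_arm(commands=[{"fingers":0.05,"tx":0.006,"ty":0.04,"tz":0,"twist":0.042},{"fingers":0.05,"tx":0.012,"ty":0.08,"tz":0,"twist":0.042},{"fingers":0.05,"tx":0.018,"ty":0.12,"tz":0,"twist":0.042},{"fingers":0.05,"tx":0.024,"ty":0.16,"tz":0,"twist":0.042},{"fingers":0.05,"tx":0.0305,"ty":0.2,"tz":0,"twist":0.042}])

```text
time_s: 5.13
tcp_pos: [485.1, 145.7, 223.2]
tool_rot: [-180.0, -0.1, 163.8]
wrist_force: [0.9, -0.2, -0.4]
width: 50.0
gripper_force: 0.0
```

Request:
move_arm(commands=[{"fingers":0.05,"tx":0,"ty":0.035,"tz":0,"twist":0},{"fingers":0.05,"tx":0,"ty":0.073,"tz":-0.015,"twist":0},{"fingers":0.05,"tx":0,"ty":0.073,"tz":-0.055,"twist":0},{"fingers":0.05,"tx":0,"ty":0.073,"tz":-0.095,"twist":0},{"fingers":0.05,"tx":0,"ty":0.073,"tz":-0.13,"twist":0}])

```text
time_s: 5.55
tcp_pos: [484.2, 217.2, 91.0]
tool_rot: [-179.9, -0.1, 163.9]
wrist_force: [0.2, 0.8, -0.6]
width: 50.0
gripper_force: 0.0
```

```bash
python3 - <<'E'
from h import *
a=cap('scene');s=sensors.state()
T=s['tcp_pos'];print(s['time_s'],T,s['tool_rot'],s['width'])
# fingers in scene cloud, local to TCP with tool y dir
P=cloud(a);th=np.radians(73.8);ey=np.array([np.cos(th),np.sin(th)]);ex=np.array([ey[1],-ey[0]])
D=P-T; lx=D[...,:2]@ex; ly=D[...,:2]@ey
m=(abs(lx)<25)&(abs(ly)<75)&(D[...,2]>-8)&(D[...,2]<45)
for r in sorted(np.c_[lx[m],ly[m],D[m][:,2]].round(0).astype(int).tolist(),key=lambda r:r[2])[:45]: print(r,end='')
save(a,'s5.png',(210,110,310,200),6)
E
```

```text
5.6 [480.81910122 214.30225589  84.47807922] [-179.48259371   -0.44417338  163.73455858] 49.92926620595181
[8, 30, 2][-3, 30, 3][12, -27, 4][6, 28, 5][12, -30, 5][-5, 27, 6][-4, 30, 6][2, 28, 6][9, 33, 7][-5, -37, 7][8, -38, 7][5, 29, 8][13, 29, 8][-9, -38, 8][-6, 28, 9][12, 34, 9][14, 36, 9][12, 26, 9][5, -39, 9][12, -31, 9][13, -28, 9][14, -36, 9][2, 27, 10][0, -38, 10][13, -24, 10][8, -38, 10][13, -39, 10][-1, 27, 11][5, 28, 11][11, 35, 11][12, 26, 11][-4, -38, 11][3, -38, 11][12, -27, 11][13, 36, 12][8, -27, 12][13, -35, 12][16, 37, 13][13, -24, 13][7, -37, 13][13, -32, 13][-4, 25, 14][-3, 28, 14][4, 26, 14][6, 28, 14]
```

View pics/s5.png

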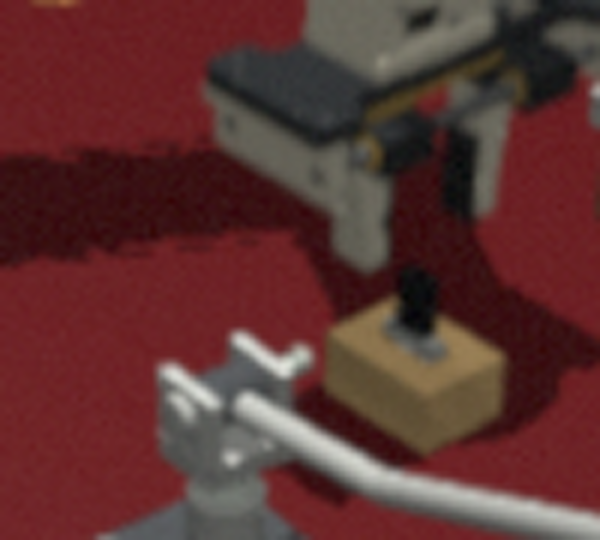

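View s5 shows the open fingers straddling, and above, the clip tab at (415,300), with the near finger at (360,260). The clouds suggest the scene camera agrees with the robot in y. I'll let it settle and then re-measure.

Request:
move_arm(commands=[{"fingers":0.05,"tx":0,"ty":0,"tz":0,"twist":0},{"fingers":0.05,"tx":0,"ty":0,"tz":0,"twist":0},{"fingers":0.05,"tx":0,"ty":0,"tz":0,"twist":0}])

```text
time_s: 5.85
tcp_pos: [486.7, 217.3, 96.4]
tool_rot: [179.9, 0.1, 163.8]
wrist_force: [-1.2, 0.1, 0.8]
width: 50.0
gripper_force: 0.0
```

```bash
cat >> h.py <<'E'
def facets(c,T,deg,zr=(5,40),hw=45):
    P=cloud(c);th=np.radians(deg);ey=np.array([np.cos(th),np.sin(th)]);ex=np.array([ey[1],-ey[0]])
    D=P-T; lx=D[...,:2]@ex; ly=D[...,:2]@ey
    m=(abs(lx)<22)&(abs(ly)<hw)&(D[...,2]>zr[0])&(D[...,2]<zr[1]); return lx[m],ly[m],D[m][:,2],m
E
python3 - <<'E'
from h import *
L=[];s=sensors.state();T=s['tcp_pos'];print(s['time_s'],T,s['tool_rot'])
for i in range(3):
    a=cap('scene'); x,y,z,_=facets(a,T,73.8); L.append(np.c_[x,y,z])
L=np.vstack(L)
N=L[L[:,1]<-10]; F=L[L[:,1]>10]
for n,q in(('near',N),('far',F)):
    print(n,len(q),'x pct',np.percentile(q[:,0],[2,10,50,75,90,98]).round(1),'y pct',np.percentile(q[:,1],[2,10,25,50,75,90,98]).round(1))
    fr=q[(q[:,0]>10)];print('front x',np.median(fr[:,0]),'y range',np.percentile(fr[:,1],[2,5,50,95,98]).round(1), 'z min',np.percentile(q[:,2],2))
# pin, foot, block, tab from this scene camera
P=cloud(a);z=P[...,2]
for nm,cx,cy,r,lo,hi in(('foot',495,41,85,8,18),('block',488,215,60,26,36),('tab',488,213,25,50,80)):
    m=(np.hypot(P[...,0]-cx,P[...,1]-cy)<r)&(z>lo)&(z<hi);print(nm,m.sum(),cv2.minAreaRect(P[m][:,:2].astype(np.float32)))
print(sensors.state()['tcp_pos'])
E
```

```text
5.85 [486.74099803 217.28843004  96.40549934] [1.79884729e+02 1.00367244e-01 1.63805129e+02]
near 249 x pct [-10.4  -4.6   8.8  10.7  12.1  13.1] y pct [-44.8 -44.3 -43.3 -40.6 -34.8 -28.3 -26. ]
front x 11.468941419885358 y range [-44.7 -44.5 -38.2 -32.1 -30.4] z min 5.352629143484812
far 312 x pct [-10.   -6.7   7.5  10.3  11.8  13.3] y pct [20.3 21.4 22.9 24.7 30.3 35.5 39.2]
front x 11.18641681324448 y range [20.4 22.  30.9 38.7 39.4] z min 5.4302325094309465
foot 762 ((496.1948547363281, 39.633575439453125), (92.86476135253906, 113.021728515625), 72.24061584472656)
block 231 ((486.71466064453125, 213.91989135742188), (52.55349349975586, 75.83448791503906), 76.06290435791016)
tab 59 ((488.646728515625, 213.1337432861328), (13.456558227539062, 23.58782958984375), 73.40724182128906)
[486.49460422 217.02215372  96.57176858]
```

Request:
move_arm(commands=[{"fingers":0.05,"tx":0.0006,"ty":-0.0008,"tz":-0.015,"twist":0},{"fingers":0.05,"tx":0.0006,"ty":-0.0008,"tz":-0.03,"twist":0},{"fingers":0.05,"tx":0.0006,"ty":-0.0008,"tz":-0.04,"twist":0},{"fingers":0.05,"tx":0.0006,"ty":-0.0008,"tz":-0.046,"twist":0},{"fingers":0.05,"tx":0.0006,"ty":-0.0008,"tz":-0.046,"twist":0}])

```text
time_s: 6.42
tcp_pos: [485.8, 215.1, 48.0]
tool_rot: [-179.9, -0.0, 163.8]
wrist_force: [-0.9, 0.4, -0.0]
width: 50.0
gripper_force: 0.0
```

Request:
move_arm(commands=[{"fingers":0.0,"tx":0,"ty":0,"tz":0,"twist":0},{"fingers":0.0,"tx":0,"ty":0,"tz":0,"twist":0},{"fingers":0.0,"tx":0,"ty":0,"tz":0,"twist":0},{"fingers":0.0,"tx":0,"ty":0,"tz":0,"twist":0},{"fingers":0.0,"tx":0,"ty":0,"tz":0,"twist":0}], force=5)

```text
time_s: 6.83
tcp_pos: [486.2, 215.6, 49.0]
tool_rot: [180.0, 0.0, 163.8]
wrist_force: [0.4, 0.4, 0.6]
width: 22.3
gripper_force: 0.0
```

Request:
move_arm(commands=[{"fingers":0.0,"tx":0,"ty":0,"tz":0,"twist":0},{"fingers":0.0,"tx":0,"ty":0,"tz":0,"twist":0},{"fingers":0.0,"tx":0,"ty":0,"tz":0,"twist":0}], force=5)

```text
time_s: 7.08
tcp_pos: [486.2, 215.6, 48.7]
tool_rot: [180.0, 0.0, 163.8]
wrist_force: [-0.7, -0.6, 0.7]
width: 9.9
gripper_force: 5.0
```

Request:
move_arm(commands=[{"fingers":0.0,"tx":0,"ty":0,"tz":0,"twist":0},{"fingers":0.0,"tx":0,"ty":0,"tz":0,"twist":0},{"fingers":0.0,"tx":0,"ty":0,"tz":0.02,"twist":0},{"fingers":0.0,"tx":0,"ty":0,"tz":0.05,"twist":0},{"fingers":0.0,"tx":0,"ty":0,"tz":0.08,"twist":0}], force=55)

```text
time_s: 7.5
tcp_pos: [485.3, 214.8, 128.5]
tool_rot: [-179.9, -0.1, 163.8]
wrist_force: [0.7, 1.4, 0.1]
width: 9.3
gripper_force: 55.0
```

Request:
move_arm(commands=[{"fingers":0.0,"tx":0,"ty":0,"tz":0.03,"twist":-0.042},{"fingers":0.0,"tx":0,"ty":0,"tz":0.045,"twist":-0.042},{"fingers":0.0,"tx":0.003,"ty":-0.03,"tz":0.045,"twist":-0.042},{"fingers":0.0,"tx":0.006,"ty":-0.06,"tz":0.045,"twist":-0.042},{"fingers":0.0,"tx":0.01,"ty":-0.085,"tz":0.045,"twist":-0.042}])

```text
time_s: 7.92
tcp_pos: [495.5, 129.3, 173.7]
tool_rot: [180.0, -0.0, 161.4]
wrist_force: [-0.3, -0.5, -1.1]
width: 9.9
gripper_force: 55.0
```

Request:
move_arm(commands=[{"fingers":0.0,"tx":0.004,"ty":-0.03,"tz":0,"twist":0},{"fingers":0.0,"tx":0.0075,"ty":-0.055,"tz":0,"twist":0},{"fingers":0.0,"tx":0.0075,"ty":-0.06,"tz":0,"twist":0},{"fingers":0.0,"tx":0.0075,"ty":-0.06,"tz":0,"twist":0},{"fingers":0.0,"tx":0.0075,"ty":-0.06,"tz":0,"twist":0}])

```text
time_s: 8.33
tcp_pos: [503.5, 70.3, 173.4]
tool_rot: [-180.0, -0.0, 161.3]
wrist_force: [-0.1, 0.4, -1.2]
width: 10.0
gripper_force: 55.0
```

```bash
python3 - <<'E'
from h import *
s=sensors.state();T=s['tcp_pos'];print(s['time_s'],T,s['tool_rot'],s['wrist_force'],s['width'])
a=cap('scene'); save(a,'s6.png',(225,115,305,180),8)
f=np.array([495.1,42.3])
th=np.radians(71.5);ey=np.array([np.cos(th),np.sin(th)]);ex=np.array([ey[1],-ey[0]])
print('TCP local',(T[:2]-f)@ex,(T[:2]-f)@ey)
P=cloud(a);D=P[...,:2]-f;lx=D@ex;ly=D@ey;z=P[...,2]
m=(abs(lx)<25)&(ly>10)&(ly<55)&(z>128)&(z<168)
print('clip');print(np.c_[lx[m],ly[m],z[m],np.argwhere(m)[:,::-1]].round(0).astype(int).tolist())
m=(abs(lx)<25)&(ly>26)&(ly<55)&(z>95)&(z<126)
print('pin');print(np.c_[lx[m],ly[m],z[m],np.argwhere(m)[:,::-1]].round(0).astype(int).tolist())
g=lambda x,y,z:np.round(proj(a,[*(f+x*ex+y*ey),z]),1)
print('pred pin end',g(0,42.5,112),g(0,29.5,112))
E
```

```text
8.3333 [503.4817521   70.29946805 173.42740572] [-1.79999065e+02 -1.27053236e-02  1.61301707e+02] [-0.06045495  0.4462525  -1.17072554] 10.007061136818477
TCP local -0.9357477959448415 29.212126856223552
clip
[[-4, 24, 162, 254, 154], [3, 22, 166, 255, 154], [5, 23, 167, 256, 154], [10, 28, 168, 259, 154], [8, 33, 165, 260, 154], [-7, 23, 158, 253, 155], [-4, 24, 160, 254, 155], [0, 24, 161, 255, 155], [3, 24, 163, 256, 155], [10, 22, 167, 257, 155], [9, 26, 165, 258, 155], [13, 26, 167, 259, 155], [10, 31, 164, 260, 155], [-7, 23, 155, 253, 156], [0, 21, 159, 254, 156], [1, 23, 159, 255, 156], [6, 22, 162, 256, 156], [8, 24, 163, 257, 156], [11, 24, 164, 258, 156], [13, 26, 164, 259, 156], [14, 29, 164, 260, 156], [15, 30, 164, 261, 156], [-9, 25, 150, 253, 157], [-7, 27, 150, 254, 157], [-7, 30, 149, 255, 157], [4, 24, 158, 256, 157], [10, 22, 161, 257, 157], [17, 19, 166, 258, 157], [15, 24, 163, 259, 157], [18, 25, 164, 260, 157], [15, 30, 161, 261, 157], [-8, 24, 148, 253, 158], [-3, 23, 151, 254, 158], [-2, 25, 151, 255, 158], [-1, 28, 150, 256, 158], [12, 21, 160, 257, 158], [
[... 916 characters left out ...]
28, 139, 259, 164], [12, 31, 138, 260, 164], [8, 24, 136, 257, 165], [13, 24, 139, 258, 165], [11, 28, 136, 259, 165], [9, 33, 133, 260, 165], [13, 23, 136, 258, 166], [12, 27, 134, 259, 166], [16, 28, 135, 260, 166], [13, 24, 132, 258, 167]]
pin
[[-4, 41, 113, 259, 168], [-2, 43, 113, 260, 168], [-1, 35, 114, 258, 169], [-1, 38, 113, 259, 169], [1, 40, 113, 260, 169], [0, 28, 115, 256, 170], [1, 31, 114, 257, 170], [5, 31, 116, 258, 170], [2, 36, 112, 259, 170], [4, 37, 113, 260, 170], [2, 42, 109, 261, 170], [3, 32, 111, 258, 171], [5, 33, 112, 259, 171], [6, 36, 111, 260, 171], [6, 40, 110, 261, 171], [3, 35, 107, 259, 172], [7, 36, 109, 260, 172]]
pred pin end [260.5 168.8] [256.5 170.6]
```

View pics/s6.png

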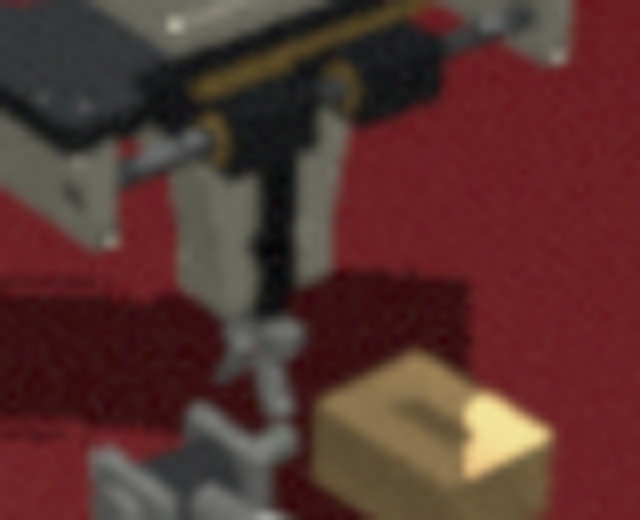

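In s6 the clip's crossbar is at (262,345), its front leg tip is at (283,412), and the pin's end land is just below it at (283,438). The slot in the block is empty. I'll compare these with the projected predictions.

```bash
python3 - <<'E'
from h import *
a=cap('scene');T=sensors.state()['tcp_pos'];print(T)
f=np.array([495.1,42.3]);th=np.radians(71.5);ey=np.array([np.cos(th),np.sin(th)]);ex=np.array([ey[1],-ey[0]])
g=lambda x,y,z:np.round(proj(a,[*(f+x*ex+y*ey),z]),2)
zc=T[2]-18.8
print('land c',g(0,39.5,112),'end c',g(0,42.5,112),'per mm x',g(1,0,112)-g(0,0,112),'y',g(0,10,112)-g(0,0,112),'z',g(0,0,122)-g(0,0,112))
x,y=-.9,29.2
print('tip front',g(x+14,y,zc-21.5),'bar right end bottom',g(x+18,y,zc+4),'bar right top',g(x+18,y,zc+12),'bar left top',g(x-18,y,zc+12),'bar c',g(x,y,zc+8))
# edge positions: rows profile of grayness (sat low => steel)
hsv=cv2.cvtColor(a['img'],cv2.COLOR_RGB2HSV).astype(int)
w=1-np.clip((hsv[...,1]-60)/120.,0,1)   # 1 steel, 0 red cloth
for v in range(154,176): print(v,' '.join('%3d'%(100*k) for k in w[v,248:268]), ' '.join('%3d'%k for k in hsv[v,248:268,2]))
E
```

```text
[503.55013651  71.10000423 173.49080225]
land c [259.57 169.19] end c [260.49 168.77] per mm x [0.24 0.19] y [ 3.14 -1.43] z [ 0.   -3.27]
tip front [259.83 166.07] bar right end bottom [261.06 158.21] bar right top [261.12 155.47] bar left top [251.92 149.1 ] bar c [256.46 153.62]
154   0   5   0  49 100 100 100 100 100 100 100 100 100 100  43   0   3  18   0   0  59  57  56  63  77  89  88  76  57  42  45  52  72  74  64  57  58  58  53  56
155   0   0   0   5  71 100 100 100 100 100 100 100 100 100 100  46   0   0   0   0  54  58  56  57  65  82  88  87  78  68  78  89 106 102  83  66  55  57  57  57
156   0   3   0   0  33 100 100 100 100 100 100 100 100 100 100  70   7   0   9   0  58  58  57  58  60  79  94  96  89  82  93 101 107 104  88  67  58  58  56  57
157   0   0   0   0  27  91 100 100 100 100 100 100 100 100 100  61   8   0   0   0  57  56  57  57  59  69  96 104  94  81  82  86  94  88  78  65  57  57  56  54
158   0   8  15   0   0  90 100 100 100 100 100 100 100 100 100  40   5   0   0   0  55  60  60  57  56  64  91  98  86  79  79  83  86  84  71  62  57  57  55  
[... 2090 characters left out ...]
 124 122 104  90  76  67  63  83  92  95  91
172 100 100 100 100 100 100 100 100 100 100 100 100 100  52  15  20  50  58  57  53  58  56  57  56  56  60  77  88 105 113 101  82  66  61  60  64  89  95  94  92
173 100 100 100 100 100 100 100 100 100 100 100  75  15   0   3  12  53  57  55  56  58  57  54  56  53  55  67  84  87  92  82  66  57  56  58  65  88  99  96  96
174 100 100 100 100 100 100 100 100 100 100 100  69   0   0   0  22  45  55  56  55  55  59  56  58  53  51  63  75  87  88  82  63  55  56  57  65  86  98 100  97
175 100 100 100 100 100 100 100 100 100 100 100  56   5   0   0   0  39  47  59  60  56  65  79  88  75  59  59  76  86  89  81  64  59  54  57  60  75  87  96 102
```

The clip and groove agree within about 1 mm in both axes. I'll descend onto the pin, with short calls near contact.

Request:
move_arm(commands=[{"fingers":0.0,"tx":0.0001,"ty":0.0003,"tz":-0.01,"twist":0},{"fingers":0.0,"tx":0.0001,"ty":0.0003,"tz":-0.018,"twist":0},{"fingers":0.0,"tx":0.0001,"ty":0.0003,"tz":-0.022,"twist":0},{"fingers":0.0,"tx":0.0001,"ty":0.0003,"tz":-0.024,"twist":0},{"fingers":0.0,"tx":0.0001,"ty":0.0003,"tz":-0.024,"twist":0}])

```text
time_s: 8.85
tcp_pos: [503.2, 70.8, 148.6]
tool_rot: [-179.9, -0.1, 161.4]
wrist_force: [0.6, -0.0, -0.2]
width: 9.6
gripper_force: 55.0
```

Request:
move_arm(commands=[{"fingers":0.0,"tx":0,"ty":0,"tz":-0.002,"twist":0},{"fingers":0.0,"tx":0,"ty":0,"tz":-0.004,"twist":0},{"fingers":0.0,"tx":0,"ty":0,"tz":-0.004,"twist":0}])

```text
time_s: 9.1
tcp_pos: [503.6, 70.7, 145.3]
tool_rot: [-180.0, -0.0, 161.4]
wrist_force: [0.1, 0.3, -1.2]
width: 9.5
gripper_force: 55.0
```

Request:
move_arm(commands=[{"fingers":0.0,"tx":0,"ty":0,"tz":-0.0015,"twist":0},{"fingers":0.0,"tx":0,"ty":0,"tz":-0.003,"twist":0},{"fingers":0.0,"tx":0,"ty":0,"tz":-0.003,"twist":0}])

```text
time_s: 9.35
tcp_pos: [503.5, 70.7, 142.4]
tool_rot: [-180.0, -0.0, 161.4]
wrist_force: [0.1, -1.1, -0.6]
width: 9.6
gripper_force: 55.0
```

Request:
move_arm(commands=[{"fingers":0.0,"tx":0,"ty":0,"tz":-0.001,"twist":0},{"fingers":0.0,"tx":0,"ty":0,"tz":-0.002,"twist":0}])

```text
time_s: 9.52
tcp_pos: [503.7, 70.7, 140.6]
tool_rot: [180.0, 0.0, 161.4]
wrist_force: [0.8, -0.2, -0.7]
width: 9.9
gripper_force: 55.0
```

Request:
move_arm(commands=[{"fingers":0.0,"tx":0,"ty":0,"tz":-0.001,"twist":0},{"fingers":0.0,"tx":0,"ty":0,"tz":-0.002,"twist":0}])

```text
time_s: 9.68
tcp_pos: [503.7, 70.7, 138.5]
tool_rot: [180.0, 0.0, 161.4]
wrist_force: [-0.4, -0.7, 0.5]
width: 9.5
gripper_force: 55.0
```

Request:
move_arm(commands=[{"fingers":0.0,"tx":0,"ty":0,"tz":-0.001,"twist":0},{"fingers":0.0,"tx":0,"ty":0,"tz":-0.002,"twist":0}])

```text
time_s: 9.85
tcp_pos: [503.8, 70.7, 136.7]
tool_rot: [180.0, 0.0, 161.4]
wrist_force: [-1.2, 0.2, 2.5]
width: 9.6
gripper_force: 55.0
```

Request:
move_arm(commands=[{"fingers":0.0,"tx":0,"ty":0,"tz":-0.001,"twist":0},{"fingers":0.0,"tx":0,"ty":0,"tz":-0.002,"twist":0}])

```text
time_s: 10.02
tcp_pos: [503.9, 70.8, 134.8]
tool_rot: [180.0, 0.0, 161.4]
wrist_force: [-0.7, 0.4, 4.8]
width: 9.9
gripper_force: 55.0
```

Request:
move_arm(commands=[{"fingers":0.0,"tx":0,"ty":0,"tz":-0.001,"twist":0},{"fingers":0.0,"tx":0,"ty":0,"tz":-0.002,"twist":0}])

```text
time_s: 10.18
tcp_pos: [504.0, 70.8, 132.9]
tool_rot: [180.0, 0.0, 161.4]
wrist_force: [-1.5, 0.4, 6.0]
width: 9.6
gripper_force: 55.0
```

Request:
move_arm(commands=[{"fingers":0.0,"tx":0,"ty":0,"tz":-0.001,"twist":0},{"fingers":0.0,"tx":0,"ty":0,"tz":-0.001,"twist":0}])

```text
time_s: 10.35
tcp_pos: [504.0, 70.9, 131.9]
tool_rot: [180.0, 0.0, 161.4]
wrist_force: [-1.5, 0.0, 6.3]
width: 9.6
gripper_force: 55.0
```

Request:
move_arm(commands=[{"fingers":0.0,"tx":-0.0005,"ty":0.0002,"tz":-0.001,"twist":0},{"fingers":0.0,"tx":-0.0005,"ty":0.0002,"tz":-0.001,"twist":0}])

```text
time_s: 10.52
tcp_pos: [503.8, 71.0, 131.2]
tool_rot: [180.0, 0.1, 161.4]
wrist_force: [-1.2, -0.6, 7.0]
width: 9.5
gripper_force: 55.0
```

Request:
move_arm(commands=[{"fingers":0.0,"tx":0,"ty":0,"tz":-0.001,"twist":0},{"fingers":0.0,"tx":0,"ty":0,"tz":-0.001,"twist":0}])

```text
time_s: 10.68
tcp_pos: [503.9, 71.1, 130.3]
tool_rot: [180.0, 0.1, 161.4]
wrist_force: [-1.1, 0.0, 7.9]
width: 9.5
gripper_force: 55.0
```

Request:
move_arm(commands=[{"fingers":0.0,"tx":0,"ty":0,"tz":-0.001,"twist":0},{"fingers":0.0,"tx":0,"ty":0,"tz":-0.001,"twist":0}])

```text
time_s: 10.85
tcp_pos: [504.0, 71.2, 129.4]
tool_rot: [179.9, 0.1, 161.4]
wrist_force: [-1.9, 0.2, 8.2]
width: 9.7
gripper_force: 55.0
```

Request:
move_arm(commands=[{"fingers":0.0,"tx":-0.0006,"ty":0,"tz":-0.001,"twist":0},{"fingers":0.0,"tx":-0.0006,"ty":0,"tz":-0.001,"twist":0}])

```text
time_s: 11.02
tcp_pos: [503.8, 71.3, 128.6]
tool_rot: [179.9, 0.1, 161.4]
wrist_force: [-0.2, -0.1, 7.6]
width: 9.5
gripper_force: 55.0
```

Request:
move_arm(commands=[{"fingers":0.0,"tx":0,"ty":0,"tz":-0.001,"twist":0},{"fingers":0.0,"tx":0,"ty":0,"tz":-0.001,"twist":0}])

```text
time_s: 11.18
tcp_pos: [503.6, 71.3, 127.3]
tool_rot: [179.9, 0.1, 161.4]
wrist_force: [1.4, -0.4, 1.2]
width: 9.5
gripper_force: 55.0
```

Request:
move_arm(commands=[{"fingers":0.0,"tx":0,"ty":0,"tz":0,"twist":0},{"fingers":0.0,"tx":0,"ty":0,"tz":0,"twist":0}])

```text
time_s: 11.35
tcp_pos: [503.5, 71.3, 127.0]
tool_rot: [179.9, 0.1, 161.4]
wrist_force: [2.3, 0.1, 3.9]
width: 9.6
gripper_force: 55.0
```

```bash
python3 - <<'E'
from h import *
s=sensors.state();T=s['tcp_pos'];print(T,s['wrist_force'])
a=cap('scene')
f=np.array([495.1,42.3]);th=np.radians(71.5);ey=np.array([np.cos(th),np.sin(th)]);ex=np.array([ey[1],-ey[0]])
g=lambda x,y,z:np.round(proj(a,[*(f+x*ex+y*ey),z]),2)
print('land c',g(0,39.5,112),'end',g(0,42.5,112),'bar right top',g(18,34,124),'bar right bottom',g(18,34,116),'tip',g(14,29.5,90.5))
hsv=cv2.cvtColor(a['img'],cv2.COLOR_RGB2HSV).astype(int)
w=1-np.clip((hsv[...,1]-60)/120.,0,1)
for v in range(160,188): print(v,' '.join('%3d'%(100*k) for k in w[v,248:268]), ' '.join('%3d'%k for k in hsv[v,248:268,2]))
E
```

```text
[503.4791765   71.26148631 127.02098936] [2.32578497 0.07894739 3.93548618]
land c [259.57 169.19] end [260.49 168.77] bar right top [262.5  169.32] bar right bottom [262.43 171.94] tip [259.85 180.04]
160 100 100 100 100 100 100 100 100 100 100 100  93 100 100 100 100 100 100  85  33  89  92  94  95 102 107 107 100  73  33  24  15  17  54  98 110 105  99  78  60
161 100 100 100 100 100 100 100 100 100 100 100 100 100 100 100 100 100 100  78  19  89  94  94  94 101 106 108  92  57  26  19  18  25  57  95 106 108  97  74  60
162 100 100 100 100 100 100 100 100 100 100 100  74 100 100 100 100 100 100  86  21  91  93  95  96 102 106 104  92  60  28  15  14  25  54  91 106 108  99  77  63
163 100 100 100 100 100 100 100 100 100 100 100 100 100 100 100 100 100 100  69  50  90  94  95  93 103 109 107 103  77  37  18  17  21  50  93 106 107 100  89  96
164 100 100 100 100 100 100 100 100 100 100 100  75 100 100 100 100 100  84  57  55  91  97  95  94 100 105 107 106  84  45  19  17  21  51  88 102 105 110 117 130
165 100 100 100 100 100 100 100 100 100 100 100 100 100 100 100 100  87  64  5
[... 2993 characters left out ...]
 168 184 198 206 205 191 165 131  95  69  58
184 100 100 100 100 100 100 100 100 100 100 100 100 100 100 100 100 100 100 100  96 116 118 117 115 110 102  99 102 114 134 155 174 190 200 206 204 191 159 119  84
185 100 100 100 100 100 100 100 100 100 100 100 100 100 100 100 100 100 100 100 100 118 118 114 118 117 113 108  92  87 103 120 141 161 177 191 203 206 206 180 140
186 100 100 100 100 100 100 100 100 100 100 100 100 100 100 100 100 100 100 100 100 116 116 117 116 112 107  98  90  84  87  92 103 124 148 164 182 194 203 207 190
187 100 100 100 100 100 100 100 100 100 100 100 100 100 100 100 100 100 100 100 100 117 114 110 103  95  90  87  88  86  88  79  74  86 107 131 153 170 186 198 204
```

The clip has snapped on: the push force dropped from 8 N to about 1 N and then settled at 4 N. The bar lies at the pin's level, with the knuckle pressed about 3 mm. I'll ease up, release and lift away.

Request:
move_arm(commands=[{"fingers":0.0,"tx":0,"ty":0,"tz":0.001,"twist":0},{"fingers":0.0,"tx":0,"ty":0,"tz":0.002,"twist":0},{"fingers":0.0,"tx":0,"ty":0,"tz":0.002,"twist":0}])

```text
time_s: 11.65
tcp_pos: [503.3, 71.3, 128.9]
tool_rot: [179.9, 0.1, 161.4]
wrist_force: [3.8, 1.5, 1.6]
width: 9.3
gripper_force: 55.0
```

Request:
move_arm(commands=[{"fingers":0.028,"tx":0,"ty":0,"tz":0,"twist":0},{"fingers":0.028,"tx":0,"ty":0,"tz":0,"twist":0},{"fingers":0.028,"tx":0,"ty":0,"tz":0,"twist":0},{"fingers":0.028,"tx":0,"ty":0,"tz":0,"twist":0},{"fingers":0.028,"tx":0,"ty":0,"tz":0,"twist":0}])

```text
time_s: 12.07
tcp_pos: [502.0, 70.7, 128.2]
tool_rot: [-180.0, -0.1, 161.4]
wrist_force: [-0.7, -0.7, 0.2]
width: 27.6
gripper_force: 0.0
```

Request:
move_arm(commands=[{"fingers":0.028,"tx":0,"ty":0,"tz":0.01,"twist":0},{"fingers":0.028,"tx":0,"ty":0,"tz":0.025,"twist":0},{"fingers":0.028,"tx":0,"ty":0,"tz":0.05,"twist":0},{"fingers":0.028,"tx":0,"ty":0,"tz":0.08,"twist":0},{"fingers":0.028,"tx":0,"ty":0,"tz":0.11,"twist":0}])

```text
time_s: 12.48
tcp_pos: [502.0, 70.6, 240.3]
tool_rot: [-180.0, -0.0, 161.4]
wrist_force: [1.2, 0.1, 0.1]
width: 27.8
gripper_force: 0.0
```

Request:
move_arm(commands=[{"fingers":0.028,"tx":-0.01,"ty":0.04,"tz":0.03,"twist":0},{"fingers":0.028,"tx":-0.02,"ty":0.08,"tz":0.04,"twist":0},{"fingers":0.028,"tx":-0.03,"ty":0.12,"tz":0.04,"twist":0},{"fingers":0.028,"tx":-0.04,"ty":0.16,"tz":0.04,"twist":0},{"fingers":0.028,"tx":-0.05,"ty":0.2,"tz":0.04,"twist":0}])

```text
time_s: 12.9
tcp_pos: [453.6, 264.9, 280.3]
tool_rot: [179.9, 0.0, 161.3]
wrist_force: [1.9, 0.2, -0.5]
width: 28.1
gripper_force: 0.0
```

```bash
python3 - <<'E'
from h import *
s=sensors.state();print(s['time_s'],s['tcp_pos'],s['wrist_force'],s['width'])
f=np.array([495.1,42.3]);th=np.radians(71.5);ey=np.array([np.cos(th),np.sin(th)]);ex=np.array([ey[1],-ey[0]])
for n in('scene','top'):
    P=cloud(cap(n));D=P[...,:2]-f;lx=D@ex;ly=D@ey;z=P[...,2]
    m=(abs(lx)<25)&(ly>24)&(ly<45)&(z>80)&(z<180);q=np.c_[lx[m],ly[m],z[m]]
    t=q[q[:,2]>130]; b=q[(q[:,2]<126)]
    print(n,'tab',len(t),t.mean(0).round(1) if len(t) else '', np.percentile(t,[5,95],axis=0).round(1) if len(t) else '','low',len(b),np.percentile(b,[3,97],axis=0).round(1) if len(b) else '')
    m=(abs(lx)<16)&(abs(ly)<22)&(z>118)&(z<132);print('cheek z',np.median(z[m]) if m.any() else '')
    m=(abs(lx)<12)&(ly<-30)&(ly>-65)&(z>95)&(z<125);print('head side px',m.sum())
E
```

```text
12.9 [453.63324172 264.93740515 280.28487848] [ 1.92835662  0.23557163 -0.46093199] 28.050158388856616
scene tab 49 [  4.   27.7 144.8] [[ -8.9  24.2 132.2]
 [ 11.2  32.8 154.2]] low 39 [[-15.9  24.4  91.8]
 [ 18.7  34.  123.8]]
cheek z 121.19256318708497
head side px 2
top tab 52 [ -2.   30.9 151.2] [[-10.8  26.9 134.5]
 [  7.1  35.8 157.5]] low 43 [[-18.3  26.   92.8]
 [ 15.9  43.7 125.2]]
cheek z 122.87992607751863
head side px 0
```

The released clip reads fully home: tab top at about 156 mm and leg tips at about 91 mm. It sits upright and the pin head is in. I'll hand the job in.

```bash
python3 -c "
from rig import ticket
print(ticket.sign_off())"
```

```text
the job is handed in; nothing more can be done
None
```

The job is handed in: the pin is pushed home, and the clip snapped on at about 8 N and sits fully home; I let it go with the arm clear, at about 13 s, but sign-off returned no verdict.

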